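Set out the amber settle plate between two air monitors

TASK

On the clean-room bench, pick out the agar plate with amber (honey-yellow) medium and set it down on the bench, lid side up, midway on the straight line between the centres of the yellow air sampler and the white particle counter. Put it down gently: do not let go of it in the air. The red, green and violet plates are not needed for this.

Things in the scene. Friction and masses are not known exactly. Their poses are not given: they have to be found in the camera images.
- amber_plate_center (a point): centre of the closed round agar plate with amber (honey-yellow) medium, clear plastic, 60 mm across and 16 mm high, 20 to 45 g; this point is on its axis, half-way up (8 mm above the bench while it stands there), z up through its lid. It starts on the bench in one of four places in front of the two machines; three plates of the same size with red, green and violet medium stand in the others, at least 45 mm clear of it. It may be gripped across its diameter at any yaw.
- sampler: yellow portable air sampler standing on the bench, fixed: square body 100 x 100 mm under a round steel head 110 mm across, open on top with three small clips and a black hole; 197 mm tall. Origin at bench height on its vertical axis; its y axis lies along the line to the particle counter (towards or away from it), z up.
- counter: white particle counter with a blue band and a blue top panel, standing on the bench, fixed: 122 x 122 mm, 106 mm tall, with a steel inlet funnel on its top centre that reaches up to 176 mm. Origin at bench height on its vertical axis, z up. It stands 360 to 460 mm from the air sampler, centre to centre, to its left or right; the bench between them is empty.

How it is judged:
At the end, for the whole second after the job is handed in: The amber plate stands at rest, flat on the bench and lid side up, its centre within 19 mm of the midpoint between the sampler's and the counter's vertical axes, both along the line between them and to either side of it (((horizontal distance between sampler and counter between 0.3595 and 0.3705 m and horizontal distance between amber_plate_center and sampler below 0.204 m and horizontal distance between amber_plate_center and counter below 0.204 m) or (horizontal distance between sampler and counter between 0.3695 and 0.3805 m and horizontal distance between amber_plate_center and sampler below 0.209 m and horizontal distance between amber_plate_center and counter below 0.209 m) or (horizontal distance between sampler and counter between 0.3795 and 0.3905 m and horizontal distance between amber_plate_center and sampler below 0.214 m and horizontal distance between amber_plate_center and counter below 0.214 m) or (horizontal distance between sampler and counter between 0.3895 and 0.4005 m and horizontal distance between amber_plate_center and sampler below 0.219 m and horizontal distance between amber_plate_center and counter below 0.219 m) or (horizontal distance between sampler and counter between 0.3995 and 0.4105 m and horizontal distance between amber_plate_center and sampler below 0.224 m and horizontal distance between amber_plate_center and counter below 0.224 m) or (horizontal distance between sampler and counter between 0.4095 and 0.4205 m and horizontal distance between amber_plate_center and sampler below 0.229 m and horizontal distance between amber_plate_center and counter below 0.229 m) or (horizontal distance between sampler and counter between 0.4195 and 0.4305 m and horizontal distance between amber_plate_center and sampler below 0.234 m and horizontal distance between amber_plate_center and counter below 0.234 m) or (horizontal distance between sampler and counter between 0.4295 and 0.4405 m and horizontal distance between amber_plate_center and sampler below 0.239 m and horizontal distance between amber_plate_center and counter below 0.239 m) or (horizontal distance between sampler and counter between 0.4395 and 0.4505 m and horizontal distance between amber_plate_center and sampler below 0.244 m and horizontal distance between amber_plate_center and counter below 0.244 m) or (horizontal distance between sampler and counter between 0.4495 and 0.4605 m and horizontal distance between amber_plate_center and sampler below 0.249 m and horizontal distance between amber_plate_center and counter below 0.249 m)) and x of amber_plate_center in the frame of sampler between -0.019 and 0.019 m and height (world z) of amber_plate_center between 0.005 and 0.011 m and angle between amber_plate_center's own z axis and vertical below 0.1 rad and linear speed of amber_plate below 0.02 m/s); the robot touches nothing.
It fails at once if the amber plate is let go more than about 30 mm above the bench (height (world z) of amber_plate_center above 0.04 m and contact force between amber_plate and the fingers below 0.05 N).
It also fails if it takes over 42 s, if anything falls off the work surface, if the arm or the gripper's body presses on something with over 40 N, if the wrist force passes 120 N, or if a joint passes its speed limit or range.

ROBOT

A 7-joint arm with a two-finger parallel gripper is mounted at the origin on the work surface. World frame = base frame: x ahead of the robot, y to its left, z up, the work surface at z = 0. Lengths are in m, angles in rad, forces in N, time in s.
With the tool pointing down it reaches from about 0.4 to 0.85 m from the base axis. Payload 10.4 kg.
Tool frame: the origin (TCP) lies at the very end of the fingers, on their centre line; the grasp point (between the pads) lies 19 mm behind it (bot.tcp_to_grasp is the x of the grasp point in the tool frame, in m); x points along the fingers, y is the direction in which the jaws open and shut, and the axes are right-handed (so a half turn about x gives the same grasp; the last joint's range is limited). The gripper opens to 87 mm and grips with 3 to 60 N. Pads are 19 mm wide; open, the fingers measure 117 mm over their backs; the gripper's body (75 mm by 190 mm) begins 51 mm behind the grasp point.
Start: joints at [-1.274, 0.332, -0.065, 1.46, 0.022, 1.35, -0.088], TCP at [0.196, 0.593, 0.183] pointing down, gripper open.
Joint ranges: [-2.6, 2.6], [-0.5, 2.12], [-1.47, 1.34], [0.16, 2.42], [-1.27, 4.41], [0.06, 2.06], [-2.6, 2.6]. Speed limits (rad/s): [2.22, 2.22, 2.79, 2.79, 3.14, 3.14, 3.14].

INTERFACE

Orientations are given as a unit quaternion [w, x, y, z].
In Python, from cell import monitor, cams, bot gives the robot as it stands.
- The arm moves only by the shell command python3 -m pendant 'ROWS'. ROWS is JSON, a list of rows, each a list of 7 numbers: the shift along the tool's x, y, z scaled (see below), then the turn, a rotation vector about the tool's x, y, z scaled (see below), then the gripper's target within -1 to 1 (fully open at 1, half-way at 0, shut at -1). In form: [[x, y, z, wx, wy, wz, gripper], ...]. A call has 1 to 8 rows; each row is the pose to reach, as a shift and turn from the pose commanded when the call began, along the tool's axes at that moment; what a row does not reach only later rows make up. The controller multiplies each number of a shift by 0.1 m and each number of a turn by 90 degrees. A row lasts 1/12 s, in which the tool goes at most 41.7 mm and 7.16 degrees, less where a joint would pass 70% of its speed; a pose out of reach is approached as far as the arm can. A call with a number of a shift or a turn outside -1 to 1 is refused whole. A call with a gripper value outside its range is refused whole. The fingers move at their own pace and stop on an object; the grip force is fixed at half the most. Time passes only in rows, so rows that repeat a pose let the fingers close. It gives the time, the measured TCP pose, the force and the opening at its end, in the units of the state.
- monitor.read_state(): the state, without advancing time (a new reading comes with each control period).
- cams.get_image(name): name is "side" or "top" or "wrist"; returns a dict with "img" (480x640x3 uint8, blue, green, red), "mtx" (3x3 intrinsics, pixels), "k1" (the pictures are not rectified: a ray, as slopes to the right and down, at radius r is drawn at 1 + k1 r^2 times it, then the intrinsics apply), "eye" and "rotation" of the camera in the world. Camera axes: x right, y down, z forward; pixel columns grow to the right and rows downward; lengths in m; the calibration is good to about 2 mm. A picture is of the moment at which its call begins. There is no depth.
- bot.job_done(): hands the job in, once; it reports no verdict.
The state is a dict: "t": time; "qpos": joint angles; "joint_velocities": joint speeds; "tau": joint torques, N m; "tool_pos": TCP position; "eef_rot": TCP orientation; "contact_force": force on the tool from outside, world axes, zero at the start; "torque": the same for the moment, N m; "gripper_width": finger opening in m.
Only numpy, scipy, OpenCV 4.12 (cv2) and the standard library are available. Lean on these libraries where they do the work, as an engineer would, in place of code of your own. Each camera call takes 0.05 s, during which the arm holds its last target. There are 200 camera calls.

## Working session

There is one attempt and no reset: what is moved stays moved. The work goes in short steps, Python scripts to look and compute and a shell command to move; the robot and the scene stay as the last step left them, time stands still between calls to the robot, and variables do not carry over. Pictures are saved under pics/ and viewed, about 8 in all and at most 12, crops included, and the job is handed in when it is done.

```bash
mkdir -p pics; ls
cat > h.py <<'E'
import numpy as np, cv2
from cell import monitor, cams, bot
def shot(n,f):
    d=cams.get_image(n); cv2.imwrite('pics/'+f+'.png',d['img']); np.savez('pics/'+f+'.npz',**d); return d
def load(f): return dict(np.load('pics/'+f+'.npz'))
def ray(d,u,v):
    K=d['mtx']; k=float(d['k1'])
    q=np.array([(u-K[0,2])/K[0,0],(v-K[1,2])/K[1,1]]); s=q.copy()
    for _ in range(30): s=q/(1+k*(s@s))
    r=np.array(d['rotation'])@np.array([s[0],s[1],1.]); return np.array(d['eye']),r/np.linalg.norm(r)
def plane(d,u,v,z):
    e,r=ray(d,u,v); return e+r*(z-e[2])/r[2]
def proj(d,p):
    c=np.array(d['rotation']).T@(np.array(p)-d['eye']); s=c[:2]/c[2]; s=s*(1+float(d['k1'])*(s@s))
    K=d['mtx']; return np.array([K[0,0]*s[0]+K[0,2],K[1,1]*s[1]+K[1,2]])
def tri(a,b):
    A=np.zeros((3,3));y=np.zeros(3)
    for e,r in (a,b):
        M=np.eye(3)-np.outer(r,r);A+=M;y+=M@e
    p=np.linalg.solve(A,y); return p,[np.linalg.norm(np.cross(r,p-e)) for e,r in (a,b)]
E
python3 - <<'E'
from h import *
a=shot('top','top1');b=shot('side','side1')
for d in(a,b): print(d['eye'],d['rotation'],d['mtx'],d['k1'])
print(monitor.read_state())
E
```

```text
pics
[0.4289822  0.01010758 0.8241972 ] [-0.04906643  0.71423969 -0.6967928   0.04397674] [[435.05144326   0.         317.54290581]
 [  0.         435.05144326 232.70047366]
 [  0.           0.           1.        ]] -0.006098474188665139
[ 0.10599679 -0.63963054  0.47915214] [-0.48554683  0.8164872  -0.27409037  0.14989129] [[522.7444994    0.         324.71188825]
 [  0.         522.7444994  231.32136916]
 [  0.           0.           1.        ]] -0.0540107261760586
{'t': 0.1, 'qpos': array([-1.27361218,  0.33277963, -0.06467834,  1.46084137,  0.02156756,
        1.34991652, -0.08849883]), 'joint_velocities': array([ 9.71762629e-04, -2.27665297e-03,  1.26101224e-03, -1.15955718e-03,
        1.01300915e-03,  2.92947945e-03, -1.74438647e-05]), 'tau': array([ 1.25880753e-03, -6.24544787e+01,  2.43076519e-02, -3.90712345e+01,
       -6.15441520e-02,  3.66928848e-02,  3.40782515e-05]), 'tool_pos': array([0.19635837, 0.59293721, 0.18215923]), 'eef_rot': array([ 0.69802776,  0.11214383,  0.69814564, -0.11302069]), 'contact_force': array([-0.33580198, -0.09930407, -0.40882953]), 'torque': array([ 0.00690025, -0.01698373, -0.05495633]), 'gripper_width': 0.08685145728089941}
```

```bash
python3 - <<'E'
s=open('h.py').read()
s=s.replace("import numpy as np, cv2","import numpy as np, cv2\nfrom scipy.spatial.transform import Rotation\ndef Q(q): return Rotation.from_quat(np.roll(q,-1)).as_matrix()")
s=s.replace("np.array(d['rotation'])","Q(d['rotation'])")
open('h.py','w').write(s)
E
python3 -c "
from h import *
for f in('top1','side1'): print(Q(load(f)['rotation']).round(2))
print(Q(monitor.read_state()['eef_rot']).round(3))"
```

```text
[[ 0.03 -0.99  0.13]
 [-1.   -0.02  0.01]
 [-0.01 -0.13 -0.99]]
[[ 0.8  -0.3   0.51]
 [-0.59 -0.38  0.71]
 [-0.02 -0.88 -0.48]]
[[-0.     0.314  0.949]
 [-0.001  0.949 -0.314]
 [-1.    -0.001  0.   ]]
```

View pics/top1.png

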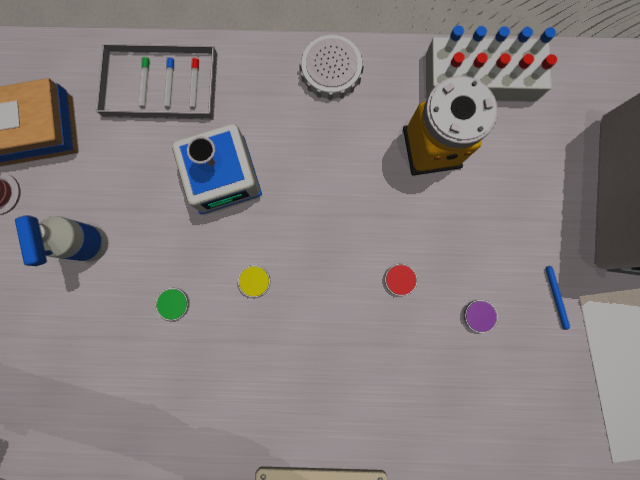

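View pics/side1.png

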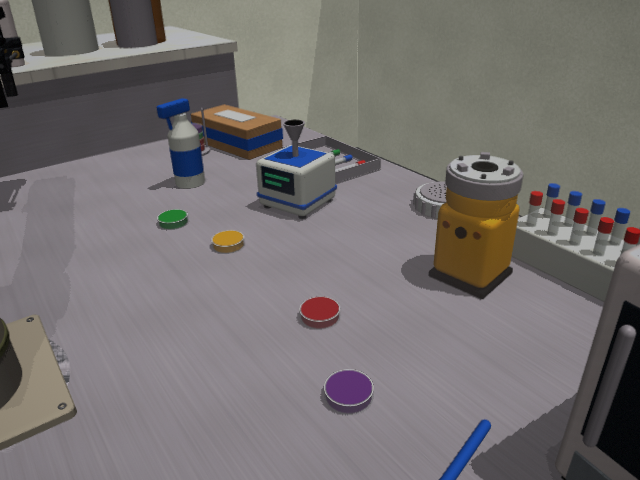

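The top view shows the amber plate at (254,282), the counter's funnel mouth at (201,150) and the sampler's hole at (463,107). The side view shows them at (228,240), (294,125) and (486,166).

```bash
cat > meas.py <<'E'
from h import *
def cent(m,box):
    x0,y0,x1,y1=box; k=np.zeros(m.shape,np.uint8); k[y0:y1,x0:x1]=m[y0:y1,x0:x1].astype(np.uint8)*255
    c=max(cv2.findContours(k,cv2.RETR_EXTERNAL,cv2.CHAIN_APPROX_NONE)[0],key=cv2.contourArea)
    e=cv2.fitEllipse(cv2.convexHull(c)) ; return np.array(e[0]),e[1],cv2.contourArea(c)
def amber(im):
    h=cv2.cvtColor(im,cv2.COLOR_BGR2HSV); return (h[...,0]>15)&(h[...,0]<35)&(h[...,1]>150)&(h[...,2]>100)
def dark(im): return im.max(2)<60
E
python3 - <<'E'
from meas import *
a,b=load('top1'),load('side1')
P={}
for n,f,ba,bb in(('amber',amber,(225,255,285,310),(205,225,250,255)),('hole',dark,(445,90,482,122),(465,155,505,177)),('funnel',dark,(185,135,217,164),(282,117,306,131))):
    ca,cb=cent(f(a['img']),ba),cent(f(b['img']),bb)
    p,r=tri(ray(a,*ca[0]),ray(b,*cb[0])); P[n]=p
    print(n,ca,cb,p.round(4),np.round(r,4))
print('amber top z.016',plane(a,*cent(amber(a['img']),(225,255,285,310))[0],.012))
s,c=P['hole'][:2],P['funnel'][:2]
print('dist',np.linalg.norm(s-c),'mid',(s+c)/2)
# blue top panel of the counter, z=.106
h=cv2.cvtColor(a['img'],cv2.COLOR_BGR2HSV); m=(h[...,0]>105)&(h[...,0]<120)&(h[...,1]>170)&(h[...,2]>120)
k=np.zeros(m.shape,np.uint8);k[125:200,170:252]=m[125:200,170:252]*255
cc=max(cv2.findContours(k,0,1)[0],key=cv2.contourArea);q=cv2.minAreaRect(cc);print(q);print('counter by panel',plane(a,*q[0],.106), [plane(a,*t,.106).round(3)[:2] for t in cv2.boxPoints(q)])
E
```

```text
amber (array([253.57722473, 281.00189209]), (29.10955047607422, 29.433265686035156), 645.0) (array([227.2568512 , 237.58102417]), (13.614852905273438, 29.702985763549805), 294.5) [0.4433 0.1331 0.0157] [0.0003 0.0003]
hole (array([462.78619385, 107.29013824]), (22.663217544555664, 24.13875961303711), 404.5) (array([484.40869141, 166.46269226]), (9.360380172729492, 25.646806716918945), 173.0) [ 0.7119 -0.2015  0.1892] [0. 0.]
funnel (array([200.37782288, 149.43611145]), (21.613962173461914, 22.199508666992188), 354.5) (array([293.65951538, 125.27384949]), (12.68639850616455, 18.664323806762695), 94.5) [0.6428 0.2026 0.1677] [0.0001 0.0001]
amber top z.016 [0.44308786 0.13385441 0.012     ]
dist 0.4099749828641153 mid [6.77327165e-01 5.62299430e-04]
((211.21893310546875, 162.5865020751953), (49.92107391357422, 52.71489715576172), 72.89727020263672)
counter by panel [0.6401655  0.20073702 0.106     ] [array([0.667, 0.258]), array([0.697, 0.173]), array([0.613, 0.144]), array([0.584, 0.228])]
```

Triangulation puts the amber plate at (0.443, 0.133) with its top at 16 mm. The machines are 0.410 m apart, with the midpoint at (0.677, 0.001). Next I'll move the arm over the plate and turn it so the jaws lie across the machine line.

```bash
python3 -m pendant '[[0,-0.9,0.95,0,0,0,1],[0,-0.9,0.95,0,0,0,1],[0,-0.9,0.95,0,0,0,1],[0,-0.9,0.95,0,0,0,1],[0,-0.9,0.95,0,0,0,1]]' && python3 -m pendant '[[0,-0.9,0.95,0,0,0,1],[0,-0.9,0.95,0,0,0,1],[0,-0.9,0.95,0,0,0,1],[0,-0.9,0.95,0,0,0,1],[0,-0.9,0.95,0,0,0,1]]'
```

```text
t: 0.52
tool_pos: [0.2608, 0.4753, 0.1831]
eef_rot: [0.698, 0.114, 0.698, -0.114]
contact_force: [-0.9, 0.3, -0.3]
gripper_width: 0.0872
t: 0.93
tool_pos: [0.3217, 0.361, 0.183]
eef_rot: [0.698, 0.114, 0.698, -0.114]
contact_force: [-0.3, 0.8, -0.0]
gripper_width: 0.0872
```

```bash
python3 -m pendant '[[0,-0.9,0.95,0,0,0,1],[0,-0.9,0.95,0,0,0,1],[0,-0.9,0.95,0,0,0,1],[0,-0.9,0.95,0,0,0,1],[0,-0.9,0.95,0,0,0,1]]' && python3 -m pendant '[[0,-0.9,0.95,0.6,0,0,1],[0,-0.9,0.95,0.6,0,0,1],[0,-0.9,0.95,0.6,0,0,1],[0,-0.9,0.95,0.6,0,0,1],[0,-0.9,0.95,0.6,0,0,1],[0,-0.9,0.95,0.6,0,0,1],[0,-0.9,0.95,0.6,0,0,1],[0,-0.9,0.95,0.6,0,0,1]]'
python3 - <<'E'
from h import *
s=monitor.read_state();R=Q(s['eef_rot']);print(R.round(3),s['tool_pos'],s['qpos'].round(2))
print('tool shift',R.T@(np.array([.4433,.1335,.1])-s['tool_pos']))
shot('wrist','w1')
E
```

```text
t: 1.35
tool_pos: [0.3831, 0.2465, 0.1829]
eef_rot: [0.698, 0.114, 0.698, -0.114]
contact_force: [-0.4, 0.2, -0.1]
gripper_width: 0.0869
t: 2.02
tool_pos: [0.4437, 0.1349, 0.1827]
eef_rot: [0.57, 0.418, 0.57, -0.418]
contact_force: [0.1, 0.4, 0.0]
gripper_width: 0.087
[[-0.     0.954  0.3  ]
 [ 0.     0.3   -0.954]
 [-1.    -0.    -0.   ]] [0.44371467 0.13494574 0.18268833] [-0.73 -0.04  0.33  1.88  0.01  1.3  -0.1 ]
tool shift [ 0.08268839 -0.00081416  0.00126071]
```

View pics/w1.png

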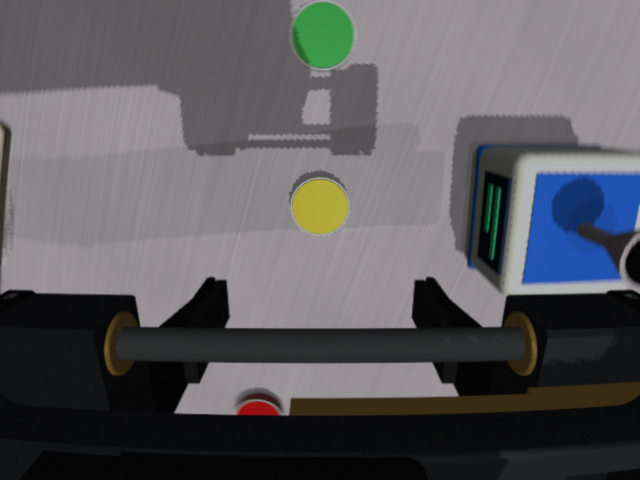

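The wrist view shows the amber plate at (320,206), with green behind it, the counter to its right and red at the bottom.

```bash
python3 -m pendant '[[0.8,0,0.01,0,0,0,1],[0.8,0,0.01,0,0,0,1],[0.8,0,0.01,0,0,0,1],[0.8,0,0.01,0,0,0,1]]'
python3 - <<'E'
from meas import *
a=load('w1');b=shot('wrist','w2');t=load('top1')
c=[cent(amber(d['img']),(200,60,440,270)) for d in(a,b)];print(c)
print(plane(a,*c[0][0],.015),plane(b,*c[1][0],.015))
print(tri(ray(a,*c[0][0]),ray(b,*c[1][0])))
print(tri(ray(t,253.58,281),ray(b,*c[1][0])))
s=monitor.read_state();R=Q(s['eef_rot']);p=plane(b,*c[1][0],.015)
print('tool shift',R.T@(np.array([p[0],p[1],.003])-s['tool_pos']),s['tool_pos'])
E
```

```text
t: 2.4
tool_pos: [0.443, 0.1322, 0.1022]
eef_rot: [0.571, 0.415, 0.572, -0.417]
contact_force: [0.5, -1.1, 0.1]
gripper_width: 0.0872
[(array([319.49755859, 205.93933105]), (53.006683349609375, 53.80973815917969), 2187.0), (array([322.33358765, 224.82922363]), (66.68799591064453, 68.04361724853516), 3491.5)]
[0.44287253 0.13316117 0.015     ] [0.44345224 0.13327716 0.015     ]
(array([0.44297796, 0.1337998 , 0.01748394]), [np.float64(0.0002883302858844619), np.float64(0.0002883302858844147)])
(array([0.44322337, 0.13335932, 0.0154322 ]), [np.float64(0.00019412688597897162), np.float64(0.00019412688597897576)])
tool shift [ 0.10093357 -0.00067716 -0.00107908] [0.44444812 0.13247724 0.10393352]
```

All views agree: the plate is at (0.443, 0.133), with its top at about 16 mm. The fingers are centred over it to about 1 mm, so I'll descend.

```bash
python3 -m pendant '[[0.4,0,0,0,0,0,1],[0.7,0,0,0,0,0,1],[0.9,0,0,0,0,0,1],[0.95,0,0,0,0,0,1],[0.95,0,0,0,0,0,1],[0.95,0,0,0,0,0,1],[0.95,0,0,0,0,0,1]]'
```

```text
t: 3.03
tool_pos: [0.446, 0.1322, 0.01]
eef_rot: [0.571, 0.418, 0.57, -0.416]
contact_force: [-0.4, -0.1, 0.1]
gripper_width: 0.0872
```

```bash
python3 -m pendant '[[0.03,-0.02,0,0,0,0,1],[0.06,-0.02,0,0,0,0,1],[0.06,-0.02,0,0,0,0,1],[0.06,-0.02,0,0,0,0,1]]' && python3 -m pendant '[[0,0,0,0,0,0,-1],[0,0,0,0,0,0,-1],[0,0,0,0,0,0,-1],[0,0,0,0,0,0,-1],[0,0,0,0,0,0,-1],[0,0,0,0,0,0,-1],[0,0,0,0,0,0,-1],[0,0,0,0,0,0,-1]]'
```

```text
t: 3.37
tool_pos: [0.4423, 0.1306, 0.0019]
eef_rot: [0.571, 0.417, 0.571, -0.417]
contact_force: [0.0, 0.0, -0.1]
gripper_width: 0.0871
t: 4.03
tool_pos: [0.4424, 0.1306, 0.0018]
eef_rot: [0.571, 0.417, 0.571, -0.417]
contact_force: [0.1, -0.3, 0.1]
gripper_width: 0.0415
```

The opening is 41 mm, less than the plate's 60 mm, so I'll look before going on.

Run:
```python
from h import *
d=shot('side','s2');t=shot('top','t2');w=shot('wrist','w3')
a=cv2.resize(d['img'][160:340,100:380],(560,360)); b=cv2.resize(w['img'],(320,240)); c=cv2.resize(t['img'][160:400,100:420],(480,360))
im=np.zeros((600,800,3),np.uint8); im[:360,:560]=a; im[360:,:320]=b; im[360:,320:640]=t['img'][180:420,120:440]
cv2.imwrite('pics/m1.png',im); s=monitor.read_state();print(s['gripper_width'],s['contact_force'],s['tool_pos'])
```

```text
0.02966929051838945 [ 0.44018226 -0.38767863  0.69994514] [0.44240387 0.13060226 0.00181992]
```

View pics/m1.png

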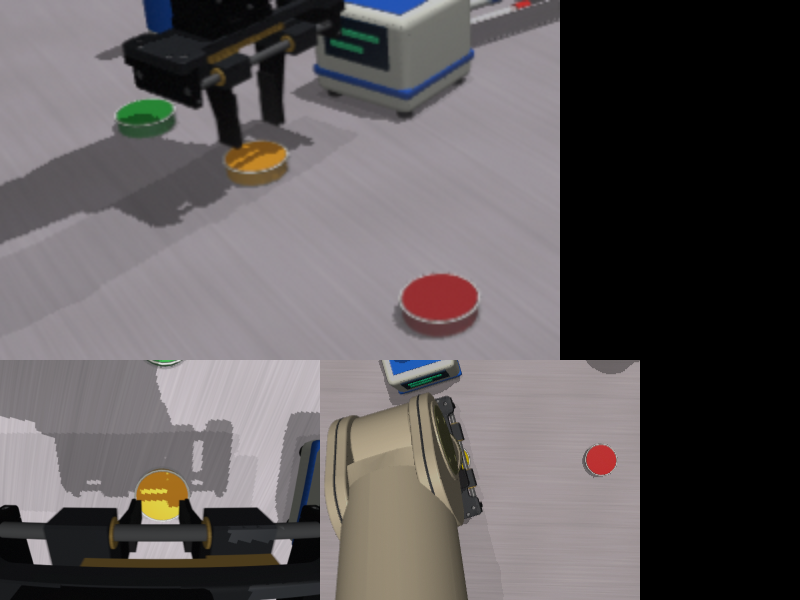

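Run:
```python
from meas import *
w,s=load('w3'),load('s2')
st=monitor.read_state()
for d,box in((w,(240,190,410,340)),(s,(200,220,260,265))):
    m=amber(d['img']);c=cent(m,box);print(c,plane(d,*c[0],.015))
    print('tcp px',proj(d,st['tool_pos']))
print(w['eye'],st['tool_pos'])
h=amber(w['img'])
# extremes of plate in the wrist image
ys,xs=np.where(h[190:340,240:410]);print(xs.min()+240,xs.max()+240,ys.min()+190,ys.max()+190)
```

```text
(array([323.75054932, 271.21408081]), (95.66381072998047, 102.27818298339844), 7145.0) [0.44294401 0.13341509 0.015     ]
tcp px [321.13168434 266.57279094]
(array([227.32756042, 237.63258362]), (13.547399520874023, 29.751033782958984), 288.0) [0.44412822 0.13390278 0.015     ]
tcp px [228.11774299 244.91674451]
[0.4178168  0.20619794 0.20433932] [0.44240387 0.13060226 0.00181992]
273 374 224 319
```

Run:
```python
from h import *
d=load('s2')['img'];w=load('w3')['img']
a=cv2.resize(d[180:260,190:280],None,fx=4.4,fy=4.4,interpolation=2);b=cv2.resize(w[200:400,190:460],None,fx=1.6,fy=1.6)
im=np.zeros((360,800,3),np.uint8);a=a[:360];im[:a.shape[0],:a.shape[1]]=a;bb=b[:360,:800-a.shape[1]];im[:bb.shape[0],a.shape[1]:a.shape[1]+bb.shape[1]]=bb
cv2.imwrite('pics/m2.png',im)
```

```text
(no output)
```

View pics/m2.png

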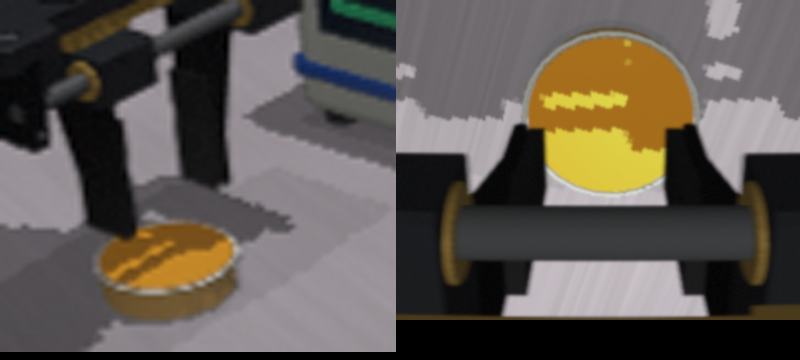

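Run:
```python
from h import *
w,s=load('w3'),load('s2')
for a,b in (((274,278),(215,233)),((365,278),(236.4,222))): print(tri(ray(w,*a),ray(s,*b)))
st=monitor.read_state();print(st)
for z in(0.002,.02,.04): 
    for x in (-.03,.03):
        p=st['tool_pos']+Q(st['eef_rot'])@[-z,x,0]; print(z,x,proj(s,p),proj(w,p))
```

```text
(array([0.41936145, 0.1300161 , 0.03464734]), [np.float64(0.0008345491889735961), np.float64(0.0008345491889735142)])
(array([0.46477733, 0.14200952, 0.03459593]), [np.float64(0.004419506317829257), np.float64(0.0044195063178292405)])
{'t': 4.1833, 'qpos': array([-0.70258884,  0.17104218,  0.34037426,  2.09088216, -0.07323658,
        0.89063757, -0.01209396]), 'joint_velocities': array([ 0.00207162,  0.00086654, -0.00158335, -0.00017377,  0.00059996,
        0.00199635, -0.00120286]), 'tau': array([-3.63021509e-04, -4.00791907e+01,  2.39568986e+00, -3.09966552e+01,
       -4.70018957e-02,  3.77116003e-02, -2.03957632e-05]), 'tool_pos': array([0.44240387, 0.13060226, 0.00181992]), 'eef_rot': array([ 0.57088279,  0.41721999,  0.57092897, -0.41720551]), 'contact_force': array([ 0.44018226, -0.38767863,  0.69994514]), 'torque': array([-0.01118863,  0.02410091,  0.00010078]), 'gripper_width': 0.02966929051838945}
0.002 -0.03 [215.96356939 251.03573904] [268.01639776 267.8439259 ]
0.002 0.03 [239.52367793 237.20090147] [374.25637954 267.80159109]
0.02 -0.03 [214.71625698 242.28831008] [263.51200795 280.6252345 ]
0.02 0.03 [238.54643609 228.70347044] [378.91242244 280.57794185]
0.04 -0.03 [213.30655016 232.37259344] [257.51951282 297.66630681]
0.04 0.03 [237.44277733 219.08060902] [385.10628562 297.61166765]
```

Run:
```python
from meas import *
print('tcp_to_grasp',bot.tcp_to_grasp,[x for x in dir(bot) if x[0]!='_'])
for f,box in(('w1',(200,60,440,270)),('w2',(200,60,440,270)),('w3',(240,190,410,340))):
    d=load(f);c=cent(amber(d['img']),box); C=[.4431,.1334,.015]
    ex=[np.linalg.norm(proj(d2,np.add(C,[.028,0,0]))-proj(d2,np.add(C,[-.028,0,0]))) for d2 in (d,dict(d,eye=d['eye']+[0,0,.033]))]
    print(f,c[1],'expected 56mm disc, as reported / +33mm:',ex,'centre',c[0],proj(d,C),proj(dict(d,eye=d['eye']+[0,0,.033]),C),d['eye'])
```

```text
tcp_to_grasp -0.0187 ['IKError', 'job_done', 'tcp_to_grasp']
w1 (53.006683349609375, 53.80973815917969) expected 56mm disc, as reported / +33mm: [np.float64(56.40080004645571), np.float64(52.05969837595832)] centre [319.49755859 205.93933105] [319.78877617 205.78160542] [319.8328672  199.21428951] [0.41940125 0.21065714 0.38518514]
w2 (66.68799591064453, 68.04361724853516) expected 56mm disc, as reported / +33mm: [np.float64(70.92979224825459), np.float64(64.21221089451994)] centre [322.33358765 224.82922363] [321.95558924 224.55279963] [321.93663559 214.61416261] [0.41878792 0.20809267 0.30461745]
w3 (95.66381072998047, 102.27818298339844) expected 56mm disc, as reported / +33mm: [np.float64(103.96799191556175), np.float64(90.2270127143387)] centre [323.75054932 271.21408081] [324.01998331 271.32138872] [323.51689505 251.08310039] [0.4178168  0.20619794 0.20433932]
```

The reported arm pose agrees with the cameras, and the plate hasn't moved. The fingertips, though, triangulate to z≈0.034 when the reported TCP is at z≈0.002, so the fingers end about 33 mm short of the stated TCP. The jaws closed in air above the plate. I'll reopen them and measure the tips again.

```bash
python3 -m pendant '[[0,0.02,-0.03,0,0,0,1],[0,0.02,-0.03,0,0,0,1],[0,0.02,-0.03,0,0,0,1],[0,0.02,-0.03,0,0,0,1],[0,0.02,-0.03,0,0,0,1],[0,0.02,-0.03,0,0,0,1],[0,0.02,-0.03,0,0,0,1],[0,0.02,-0.03,0,0,0,1]]' && python3 -m pendant '[[0,0,0,0,0,0,1],[0,0,0,0,0,0,1],[0,0,0,0,0,0,1],[0,0,0,0,0,0,1],[0,0,0,0,0,0,1]]'
python3 - <<'E'
from h import *
d=shot('side','s3')['img'];w=shot('wrist','w4')['img']
a=cv2.resize(d[175:265,180:280],None,fx=4,fy=4,interpolation=cv2.INTER_CUBIC);b=cv2.resize(w[220:420,180:480],None,fx=1.33,fy=1.8)
b=b[:360,:400];im=np.zeros((360,800,3),np.uint8);im[:,:400]=a;im[:b.shape[0],400:400+b.shape[1]]=b
im=cv2.convertScaleAbs(im,alpha=1.6,beta=20);cv2.imwrite('pics/m3.png',im)
E
```

```text
t: 4.85
tool_pos: [0.4434, 0.134, 0.0018]
eef_rot: [0.571, 0.417, 0.571, -0.417]
contact_force: [-0.7, 0.4, 0.2]
gripper_width: 0.0751
t: 5.27
tool_pos: [0.4434, 0.134, 0.0019]
eef_rot: [0.571, 0.417, 0.571, -0.417]
contact_force: [-0.5, 0.7, 0.6]
gripper_width: 0.0867
```

View pics/m3.png

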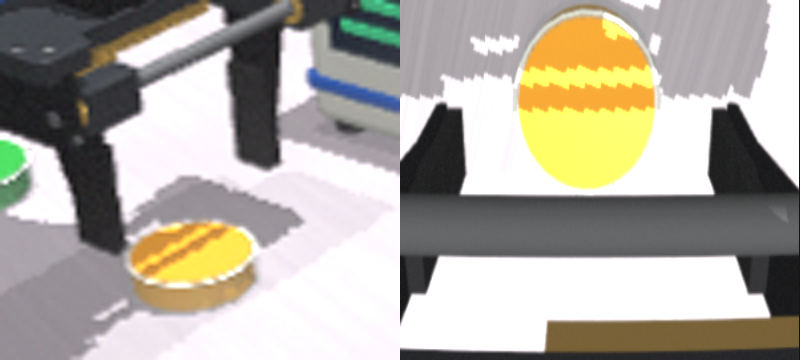

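```bash
python3 - <<'E'
from h import *
s=load('s3');w=load('w4');st=monitor.read_state();R=Q(st['eef_rot'])
for h in(.025,.035):
    for n,L in(('L',(-.0585,-.0435)),('R',(.0435,.0585))):
        print(h,n,'side',[proj(s,st['tool_pos']+R@[-h,y,z]).round(0) for y in L for z in(-.0095,.0095)],'wrist',[proj(w,st['tool_pos']+R@[-h,y,z]).round(0) for y in L for z in(-.0095,.0095)])
E
echo 'seen side L (200,236)-(210.5,238); R (239.5,215)-(250,217); wrist L tip x 212-228,y 278; R x 412-432,y 278'
```

```text
0.025 L side [array([198., 244.]), array([206., 247.]), array([205., 241.]), array([212., 244.])] wrist [array([205., 267.]), array([208., 301.]), array([234., 267.]), array([237., 301.])]
0.025 R side [array([239., 221.]), array([247., 224.]), array([245., 218.]), array([252., 221.])] wrist [array([408., 267.]), array([406., 301.]), array([438., 267.]), array([434., 301.])]
0.035 L side [array([197., 239.]), array([205., 242.]), array([204., 236.]), array([211., 239.])] wrist [array([199., 275.]), array([203., 310.]), array([230., 275.]), array([233., 311.])]
0.035 R side [array([239., 217.]), array([246., 219.]), array([244., 213.]), array([252., 216.])] wrist [array([413., 275.]), array([410., 311.]), array([444., 275.]), array([440., 310.])]
seen side L (200,236)-(210.5,238); R (239.5,215)-(250,217); wrist L tip x 212-228,y 278; R x 412-432,y 278
```

The fingertips (open) are about 36 to 38 mm behind the stated TCP. I'll go down 28 mm first and then on in small steps, watching the force.

```bash
python3 -m pendant '[[0.1,0,0,0,0,0,1],[0.2,0,0,0,0,0,1],[0.28,0,0,0,0,0,1],[0.28,0,0,0,0,0,1],[0.28,0,0,0,0,0,1]]'
python3 - <<'E'
from h import *
s=shot('side','s4');st=monitor.read_state();R=Q(st['eef_rot'])
cv2.imwrite('pics/m4.png',cv2.convertScaleAbs(cv2.resize(s['img'][190:270,185:285],None,fx=6,fy=6,interpolation=cv2.INTER_CUBIC),alpha=1.6,beta=20))
print(st['tool_pos'],st['contact_force'])
for h in(.028,.033,.038):
    for n,L in(('L',(-.0585,-.0435)),('R',(.0435,.0585))):
        print(h,n,[((proj(s,st['tool_pos']+R@[-h,y,z])-[185,190])*6).round(0) for y in L for z in(-.0095,.0095)])
E
```

```text
t: 5.78
tool_pos: [0.4427, 0.1336, -0.027]
eef_rot: [0.571, 0.417, 0.571, -0.418]
contact_force: [-0.1, -0.1, 0.1]
gripper_width: 0.0868
[ 0.44320191  0.13382429 -0.02651003] [ 0.79190406 -0.14432131  0.4794125 ]
0.028 L [array([ 91., 400.]), array([136., 419.]), array([129., 378.]), array([173., 397.])]
0.028 R [array([334., 259.]), array([378., 276.]), array([366., 240.]), array([410., 256.])]
0.033 L [array([ 89., 385.]), array([133., 404.]), array([127., 363.]), array([171., 382.])]
0.033 R [array([332., 245.]), array([376., 262.]), array([365., 226.]), array([409., 242.])]
0.038 L [array([ 86., 371.]), array([131., 390.]), array([124., 349.]), array([169., 367.])]
0.038 R [array([330., 231.]), array([375., 248.]), array([363., 213.]), array([407., 228.])]
```

View pics/m4.png

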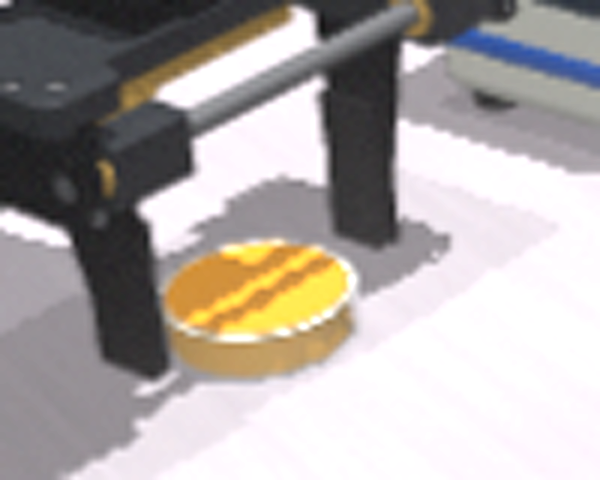

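The picture shows the left tip's bottom at (103–160, 362–378) and the right tip's at (335–388, 232–247) in the crop. That puts the tips about 10 mm above the bench, either side of the plate. I'll go 7 mm further and grip.

```bash
python3 -m pendant '[[0.03,0,0,0,0,0,1],[0.05,0,0,0,0,0,1],[0.07,0,0,0,0,0,1],[0.07,0,0,0,0,0,1],[0.07,0,0,0,0,0,1]]' && python3 -m pendant '[[0,0,0,0,0,0,-1],[0,0,0,0,0,0,-1],[0,0,0,0,0,0,-1],[0,0,0,0,0,0,-1],[0,0,0,0,0,0,-1],[0,0,0,0,0,0,-1],[0,0,0,0,0,0,-1],[0,0,0,0,0,0,-1]]'
```

```text
t: 6.25
tool_pos: [0.4434, 0.1341, -0.0332]
eef_rot: [0.571, 0.417, 0.571, -0.417]
contact_force: [-0.1, 0.0, -0.2]
gripper_width: 0.0869
t: 6.92
tool_pos: [0.4435, 0.1341, -0.0331]
eef_rot: [0.571, 0.417, 0.571, -0.417]
contact_force: [-0.8, 0.1, 0.0]
gripper_width: 0.059
```

The opening is 59 mm, so the plate is held. I'll lift it 20 mm and check.

```bash
python3 -m pendant '[[0,0,0,0,0,0,-1],[0,0,0,0,0,0,-1],[-0.05,0,0,0,0,0,-1],[-0.1,0,0,0,0,0,-1],[-0.15,0,0,0,0,0,-1],[-0.2,0,0,0,0,0,-1],[-0.2,0,0,0,0,0,-1],[-0.2,0,0,0,0,0,-1]]'
python3 - <<'E'
from meas import *
s=shot('side','s5');w=shot('wrist','w5');st=monitor.read_state();R=Q(st['eef_rot'])
print(st['gripper_width'],st['tool_pos'],st['contact_force'])
im=np.zeros((480,800,3),np.uint8);im[:,:400]=cv2.resize(s['img'][175:275,185:268],(400,480));im[:300,400:]=cv2.resize(w['img'],(400,300));cv2.imwrite('pics/m5.png',im)
ca=cent(amber(w['img']),(240,180,410,345));cb=cent(amber(s['img']),(200,205,260,260));print(ca,cb,tri(ray(w,*ca[0]),ray(s,*cb[0])))
print('to target, tool axes', R.T@(np.array([.6773,.0006,0])-[*st['tool_pos'][:2],0]))
E
```

```text
t: 7.58
tool_pos: [0.4437, 0.1343, -0.0127]
eef_rot: [0.571, 0.418, 0.571, -0.417]
contact_force: [-0.8, 0.8, 0.2]
gripper_width: 0.0589
0.058951619429015195 [ 0.44334882  0.13406261 -0.01320353] [-0.37465431 -0.29622158 -0.2889923 ]
(array([319.59106445, 298.60601807]), (91.2155990600586, 124.108642578125), 7649.0) (array([227.30952454, 227.59405518]), (14.032437324523926, 27.057844161987305), 251.0) (array([0.44445954, 0.13559094, 0.03364342]), [np.float64(0.002724912930124999), np.float64(0.0027249129301250737)])
to target, tool axes [-2.69716830e-05  1.82364183e-01  1.98213838e-01]
```

View pics/m5.png

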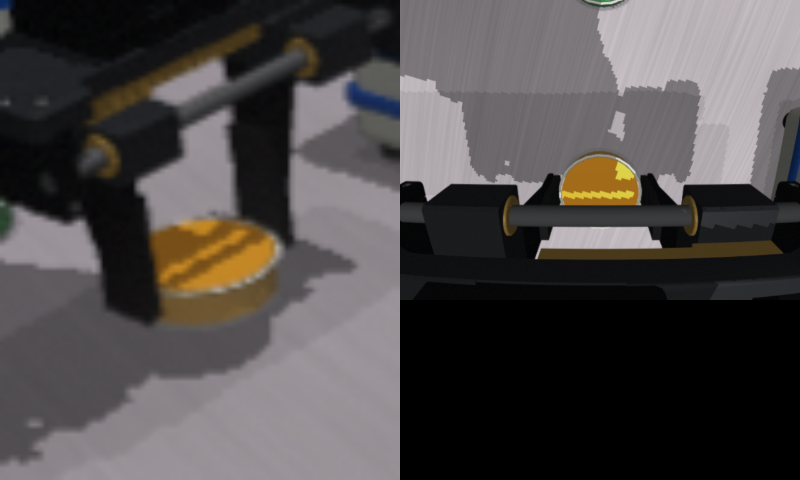

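Plate is lifted, level, held at the low end of the pads. To avoid the counter I'll go sideways to y≈0 first, then forward. While still at y≈0 I'll check how far the round lid-like item behind the target is.

```bash
python3 -m pendant '[[0,-0.07,0.22,0,0,0,-1],[0,-0.14,0.44,0,0,0,-1],[0,-0.2,0.64,0,0,0,-1],[0,-0.2,0.64,0,0,0,-1],[0,-0.2,0.64,0,0,0,-1]]' && python3 -m pendant '[[0,-0.07,0.22,0,0,0,-1],[0,-0.14,0.44,0,0,0,-1],[0,-0.2,0.64,0,0,0,-1],[0,-0.2,0.64,0,0,0,-1],[0,-0.2,0.64,0,0,0,-1]]'
python3 - <<'E'
from h import *
t=load('top1');s=load('side1')
print('gadget front edge',plane(t,331,97,0),'top front',plane(t,331,90,.04)); print(tri(ray(t,331,64),ray(s,437,188)))
st=monitor.read_state();R=Q(st['eef_rot']);print(st['tool_pos'],st['gripper_width'],R.T@(np.array([.6773,.0006,0])-[*st['tool_pos'][:2],0]))
E
```

```text
t: 8.1
tool_pos: [0.4436, 0.0661, -0.0134]
eef_rot: [0.57, 0.418, 0.571, -0.418]
contact_force: [-0.2, 0.1, -0.8]
gripper_width: 0.059
t: 8.52
tool_pos: [0.4442, 0.0001, -0.0133]
eef_rot: [0.571, 0.418, 0.571, -0.418]
contact_force: [0.4, 0.2, 0.2]
gripper_width: 0.0589
gadget front edge [ 0.81163322 -0.00255243  0.        ] top front [ 0.80708579 -0.00164468  0.04      ]
(array([0.85271717, 0.00196051, 0.04542273]), [np.float64(0.004292709485536573), np.float64(0.004292709485536383)])
[ 4.44223704e-01  7.21391719e-05 -1.32766985e-02] 0.058904132412045764 [-2.91502067e-05  2.22302871e-01  7.00447773e-02]
```

```bash
python3 -m pendant '[[0,0.25,0.08,0,0,0,-1],[0,0.5,0.16,0,0,0,-1],[0,0.74,0.23,0,0,0,-1],[0,0.74,0.23,0,0,0,-1],[0,0.74,0.23,0,0,0,-1]]' && python3 -m pendant '[[0,0.25,0.08,0,0,0,-1],[0,0.5,0.16,0,0,0,-1],[0,0.74,0.23,0,0,0,-1],[0,0.74,0.23,0,0,0,-1],[0,0.74,0.23,0,0,0,-1]]' && python3 -m pendant '[[0,0.25,0.08,0,0,0,-1],[0,0.5,0.16,0,0,0,-1],[0,0.74,0.23,0,0,0,-1],[0,0.74,0.23,0,0,0,-1],[0,0.74,0.23,0,0,0,-1]]'
python3 - <<'E'
from h import *
st=monitor.read_state();R=Q(st['eef_rot']);print(st['tool_pos'],st['gripper_width'],R[:,0],R.T@(np.array([.6773,.0006,-.0331])-st['tool_pos']))
E
```

```text
t: 8.93
tool_pos: [0.5223, 0.0023, -0.0137]
eef_rot: [0.571, 0.416, 0.571, -0.417]
contact_force: [-0.4, 0.8, -0.5]
gripper_width: 0.0593
t: 9.35
tool_pos: [0.5987, 0.0022, -0.0137]
eef_rot: [0.571, 0.417, 0.571, -0.417]
contact_force: [-1.0, 1.0, -0.5]
gripper_width: 0.0592
t: 9.77
tool_pos: [0.6757, 0.0022, -0.0137]
eef_rot: [0.571, 0.417, 0.571, -0.417]
contact_force: [0.0, -0.8, 0.1]
gripper_width: 0.0593
[ 0.6757486   0.00216996 -0.0137455 ] 0.059296342878917475 [-1.41407489e-03  6.09927212e-05 -9.99998998e-01] [0.01935219 0.0010265  0.00197668]
```

Over the midpoint to within 2 mm. Next I'll lower the 19.5 mm it was lifted, slowly, watching the force.

```bash
python3 -m pendant '[[0.05,0.01,0.02,0,0,0,-1],[0.09,0.01,0.02,0,0,0,-1],[0.13,0.01,0.02,0,0,0,-1],[0.16,0.01,0.02,0,0,0,-1],[0.18,0.01,0.02,0,0,0,-1],[0.18,0.01,0.02,0,0,0,-1],[0.18,0.01,0.02,0,0,0,-1],[0.18,0.01,0.02,0,0,0,-1]]' && python3 -m pendant '[[0.01,0,0,0,0,0,-1],[0.015,0,0,0,0,0,-1],[0.015,0,0,0,0,0,-1],[0.015,0,0,0,0,0,-1]]'
python3 - <<'E'
from h import *
s=shot('side','s6');st=monitor.read_state();print(st['tool_pos'],proj(s,[.6773,.0006,.008]))
u,v=proj(s,[.6773,.0006,.008]).astype(int);cv2.imwrite('pics/m6.png',cv2.resize(s['img'][v-60:v+60,u-80:u+80],None,fx=4,fy=4))
E
```

```text
t: 10.43
tool_pos: [0.6783, 0.0, -0.031]
eef_rot: [0.571, 0.417, 0.571, -0.417]
contact_force: [0.3, -0.1, 0.1]
gripper_width: 0.0588
t: 10.77
tool_pos: [0.6782, 0.0, -0.0327]
eef_rot: [0.571, 0.417, 0.571, -0.417]
contact_force: [0.0, -0.4, -1.3]
gripper_width: 0.0589
[ 6.78231163e-01  2.22749069e-05 -3.26398478e-02] [373.02388833 230.02234528]
```

View pics/m6.png

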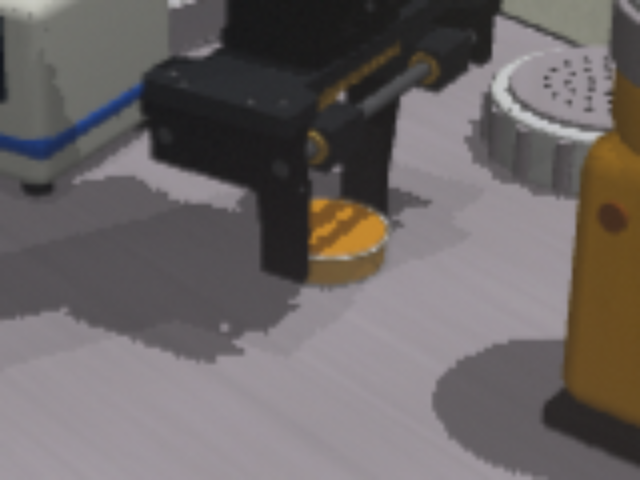

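The plate is at the bench between the two machines, under 1 mm from the height it was gripped at. Lowering 0.5 mm more, then opening and backing straight up.

```bash
python3 -m pendant '[[0.005,0,0,0,0,0,-1],[0.005,0,0,0,0,0,-1],[0.005,0,0,0,0,0,-1]]' && python3 -m pendant '[[0,0,0,0,0,0,1],[0,0,0,0,0,0,1],[0,0,0,0,0,0,1],[0,0,0,0,0,0,1],[0,0,0,0,0,0,1],[0,0,0,0,0,0,1],[0,0,0,0,0,0,1],[0,0,0,0,0,0,1]]' && python3 -m pendant '[[-0.1,0,0,0,0,0,1],[-0.3,0,0,0,0,0,1],[-0.6,0,0,0,0,0,1],[-0.9,0,0,0,0,0,1],[-1,0,0,0,0,0,1],[-1,0,0,0,0,0,1],[-1,0,0,0,0,0,1]]'
python3 - <<'E'
from meas import *
w=shot('wrist','w7');s=shot('side','s7')
ca=cent(amber(w['img']),(200,80,440,300))
u,v=proj(s,[.677,0,.015]).astype(int);cb=cent(amber(s['img']),(u-25,v-15,u+25,v+15))
print(ca,cb,plane(w,*ca[0],.015),plane(s,*cb[0],.015),tri(ray(w,*ca[0]),ray(s,*cb[0])))
im=np.zeros((480,800,3),np.uint8);im[:300,:400]=cv2.resize(w['img'],(400,300));im[:,400:]=cv2.resize(s['img'][v-60:v+60,u-50:u+50],(400,480));cv2.imwrite('pics/m7.png',im)
E
```

```text
t: 11.07
tool_pos: [0.6783, 0.0, -0.033]
eef_rot: [0.571, 0.417, 0.571, -0.417]
contact_force: [-0.6, 0.6, 2.8]
gripper_width: 0.0591
t: 11.73
tool_pos: [0.6782, 0.0, -0.0332]
eef_rot: [0.571, 0.417, 0.571, -0.417]
contact_force: [0.2, -0.1, -0.5]
gripper_width: 0.0866
t: 12.32
tool_pos: [0.6786, 0.0001, 0.0676]
eef_rot: [0.571, 0.418, 0.571, -0.417]
contact_force: [0.3, -0.8, -1.1]
gripper_width: 0.0866
(array([319.05499268, 239.43318176]), (73.8629379272461, 76.97459411621094), 4380.0) (array([374.33224487, 226.58311462]), (13.25042724609375, 28.26276206970215), 267.5) [ 6.77401741e-01 -5.47619079e-04  1.50000000e-02] [ 6.79428263e-01 -4.02467947e-04  1.50000000e-02] (array([ 0.67799556, -0.00088447,  0.01547315]), [np.float64(0.0007734569658192154), np.float64(0.0007734569658193432)])
```

View pics/m7.png

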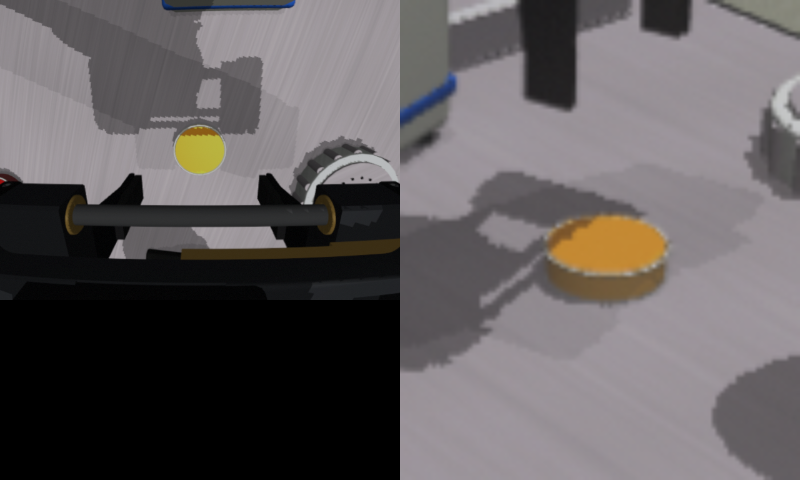

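The plate stands flat at (0.678, −0.001), about 1.5 mm from the midpoint, and the gripper is clear of it.

```bash
python3 -c "
from cell import bot
print(bot.job_done())"
```

```text
the job is handed in; nothing more can be done
None
```

I set the amber plate down on the bench, lid side up, midway between the air sampler and the particle counter, and handed the job in at about 12.5 s.

- **Final position:** after release, the side and wrist views put the plate at (0.678, −0.001) with its top at 15.5 mm. That is about 1.5 mm from the measured midpoint (0.677, 0.001). The plate looks flat, and the gripper is open and well clear of it.
- **Machine positions:** I measured the machines 0.410 m apart, from the sampler's hole and the counter's funnel mouth. The counter's blue top panel gave its centre within 3 mm of that. The sampler was measured from its hole only.
- **Disagreement, fingertips:** the fingers end about 36 mm short of the stated tool point. The first grip closed in air above the plate without moving it. I measured the real tips in the images, went down further and gripped at 59 mm opening.
- **Lift and release:** I confirmed the lift in the images. The plate was carried about 20 mm up and opened only after it was back at the gripped height, with a force reading of about 3 N or less.

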